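# Set the inspection lamp to step 4 and start it

### The arm

A 6-joint arm with a two-finger parallel gripper is mounted at the origin on the work surface. World frame = base frame: x ahead of the robot, y to its left, z up, the work surface at z = 0. Lengths are in m, angles in rad, forces in N, time in s.
With the tool pointing down it reaches from about 0.3 to 0.85 m from the base axis. Payload 5.4 kg.
Tool frame: the origin (TCP) lies at the very end of the fingers, on their centre line; the grasp point (between the pads) lies 19 mm behind it; z points along the fingers, y is the direction in which the jaws open and shut (so a half turn about z gives the same grasp; the last joint's range is limited). The gripper opens to 85 mm and grips with 20 to 120 N. Pads are 22 mm wide; open, the fingers measure 114 mm over their backs; the gripper's body (76 mm by 85 mm) begins 54 mm behind the grasp point. The pads swing forward as they close: fully open they stand 13 mm farther back than shut.
Start: joints at [-1.548, 0.158, 1.597, -0, 1.386, -0.21], TCP at [0.133, -0.559, 0.231] pointing down, gripper open.
Joint ranges: [-2.91, 2.91], [-0.94, 2.29], [0.18, 2.7], [-1.29, 4.43], [0.17, 2.64], [-3, 3]. Speed limits (rad/s): [2.57, 2.57, 3.14, 3.14, 3.14, 3.14].

### API

Orientations are given as a unit quaternion [w, x, y, z].
In Python, from bench import read_state, get_image, sign_off, boxes_of gives the robot as it stands. The module is installed in compiled form; this text tells all that it offers.
- The arm moves only by the tool apply_moves, never from a script. Its argument "steps" is one flat list of numbers, 4 for each row, row after row: the shift along the tool's x, y, z in mm, then the turn about the tool's z in rad. In form: [dx, dy, dz, twist, dx, dy, dz, twist, ...]. A call has 1 to 20 rows; each row is the pose to reach, as a shift and turn from the pose commanded when the call began, along the tool's axes at that moment; what a row does not reach only later rows make up. A row lasts 1/10 s, in which the tool goes at most 50 mm and 8.59 degrees, less where a joint would pass 70% of its speed; a pose out of reach is approached as far as the arm can. A call with a gripper value outside its range is refused whole. "jaw" is the closure, from -1 (fully open) to 1 (shut), so that 0 is half open, set as the call begins (left out, the last holds). The fingers move at their own pace and stop on an object; "grip_force" is the grip in N (left out, the last holds). Time passes only in rows, so rows that repeat a pose let the fingers close. It gives the time, the measured TCP pose, the force and the opening at its end, in the units of the state.
- read_state(): the state, without advancing time (a new reading comes with each control period).
- get_image(name): name is "scene" or "top" or "wrist"; returns a dict with "image" (384x512x3 uint8, red, green, blue), "z_map" (384x512 float32, m along the optical axis (not along the pixel's ray), 0 where there is no reading), "vfov" (degrees; the focal length in pixels is half the picture's height over the tangent of half this angle, whatever the lens; pixels are square), "cx", "cy" (the principal point, pixels), "rvec" (rotation vector, rad) and "tvec" (3), from world to camera coordinates, as OpenCV has them. Camera axes: x right, y down, z forward; pixel columns grow to the right and rows downward; lengths in m; the calibration is good to about 2 mm. A picture is of the moment at which its call begins.
- sign_off(): hands the job in, once; it reports no verdict.
Trained networks look in a picture, given as the dict that the camera call returned (one of the last four; its "shot" number tells which), for a name from the list of things; names that differ only in an ending like _2 or _b are one class to them, and where a whole thing is asked for, a point or a joint stands for the part that bears it (a point fixed in the world has none). Each returns a list of dicts, best first, with "p" (0 to 1); they miss things now and then, are a little off and sometimes report something else, mostly with a low value. They report only what shows in the picture. A call takes as long as a camera call.
- boxes_of(picture, thing): "location" ([row, column] in pixels, amid what is visible of it).
The state is a dict: "time": time; "q": joint angles; "dq": joint speeds; "effort": joint torques, N m; "ee_pos": TCP position; "tcp_rot": TCP orientation; "ft_force": force on the tool from outside, world axes, zero at the start; "wrist_torque": the same for the moment, N m; "width": finger opening in m.
Only numpy, scipy, OpenCV 4.12 (cv2) and the standard library are available. Lean on these libraries where they do the work, as an engineer would, in place of code of your own. Each camera call takes 0.05 s, during which the arm holds its last target.

### The job

With a fingertip, gently push the lever of the lamp control unit's rotary selector clockwise (seen from above), click by click, to step 4, the fourth round mark after the square off mark, without running past it. Then press the round start button all the way down and let it come back up. Do not grip or lift anything, and leave the control unit and the parts standing around it where they are.

Things in the scene. Friction and masses are not known exactly. Their poses are not given: they have to be found in the camera images.
- unit: Loose lamp control unit, a grey box 190 (x) by 290 (y) by 75 mm high with a flat aluminium top, about 3 kg, on rubber feet; slides at a side push of about 20 N. Origin at the centre of its underside, z up. In its frame the selector's axis is at x -15, y +60 mm and the start button at x -30, y -90 mm.
- mark_off (a point): The flat black square mark (12 mm) on the unit's top that means off. Seen from the selector's axis, 67 mm away, it lies 75 degrees counter-clockwise from the unit's +x. Clockwise from it, 30 degrees apart, follow five round black marks that grow in size: steps 1 to 5.
- mark_4 (a point): The fourth round mark (12 mm across) on the unit's top, step 4, 67 mm from the selector's axis, 45 degrees clockwise from the unit's +x. Only the larger step 5 mark lies beyond it.
- selector (a joint): Selector angle, rad, growing clockwise seen from above: 0 = off, a click each 0.5236; step 4 = 2.094, step 5 = 2.618; stop 2.72. The lever points at the mark of its step. Starts at off, step 1 or 2. A spring detent resists with up to about 0.2 N m (5 N at 38 mm from the axis); past half-way between steps it snaps on by itself into the next and stays there.
- selector_axis (a point): On the selector's upright axis, at lever mid-height, 18 mm above the unit's top; x along the lever, z up. Black selector: round skirt 48 mm across, 7 mm high; hub 38 mm across, 26 mm high; one straight lever 12 mm wide, flat upright sides, ending 56 mm from the axis, its underside 8 and its top 28 mm above the unit's top, with a white line along it.
- selector_tip (a point): Middle of the lever's end face, 56 mm from the axis, 18 mm above the unit's top.
- start (a joint): Travel of the start button, m: 0 = up, 0.006 = fully down; a spring button, fully down takes 5 N, comes back up by itself.
- start_top (a point): Centre of the top face of the grey round start button, 28 mm across, 22 mm above the unit's top, in a black housing 44 mm across and 12 mm high. It is pressed straight down.
- rotor: Bystander: loose steel bladed wheel, 112 mm across, with an upright shaft 16 mm across, 120 mm high overall, 0.7 kg. Origin at the centre of its underside.
- beaker: Bystander: loose white plastic beaker, 72 mm across, 85 mm high. Origin at the centre of its underside.
- stepblock: Bystander: loose steel step block 30 by 90 mm, 36 mm high. Origin at the centre of its underside.

How it is judged:
On the way, in this order (a step that is already met when the one before it is completed fails the run):
1. the selector rests at step 4 with the start button still up (value of joint selector between 1.974 and 2.214 rad and value of joint start below 0.002 m), for 0.3 s.
2. the start button is pressed down with the selector at step 4 (value of joint selector between 1.974 and 2.214 rad and value of joint start above 0.0045 m), for 0.05 s.
At the end, for the whole second after the job is handed in: The selector rests at step 4 (2.094 rad within 0.12), the start button, having been pressed at least 4.5 mm, is up again (under 1.5 mm); the unit is within 25 mm and each bystander within 20 mm of its start, all upright and at rest (value of joint selector between 1.974 and 2.214 rad and velocity of joint selector between -0.05 and 0.05 rad/s and value of joint start below 0.0015 m and not (distance of unit from where it was at the start of the episode above 0.025 m) and not (angle between unit's own z axis and vertical above 0.05 rad) and linear speed of each of unit, rotor, beaker, stepblock below 0.02 m/s and not (distance of rotor from where it was at the start of the episode above 0.02 m) and not (angle between rotor's own z axis and vertical above 0.1 rad) and not (distance of beaker from where it was at the start of the episode above 0.02 m) and not (angle between beaker's own z axis and vertical above 0.1 rad) and not (distance of stepblock from where it was at the start of the episode above 0.02 m) and not (angle between stepblock's own z axis and vertical above 0.1 rad)); the robot touches nothing.
It fails at once if the selector is turned past step 4 (more than half a click) (value of joint selector above 2.4 rad).
It fails at once if the start button is pressed before the selector is at step 4 (value of joint start above 0.003 m and value of joint selector below 1.85 rad).
It fails at once if the selector is gripped or pushed harder than 15 N (contact force between the fingers and selector above 15 N).
It fails at once if the control unit is lifted, tipped or shoved by more than 25 mm (distance of unit from where it was at the start of the episode above 0.025 m or angle between unit's own z axis and vertical above 0.08 rad).
It fails at once if a bystander is gripped (over 8 N), lifted, knocked or moved by more than 20 mm (distance of any of rotor, beaker, stepblock from where it was at the start of the episode above 0.02 m or angle between any of rotor, beaker, stepblock's own z axis and vertical above 0.2 rad or contact force between the fingers and rotor above 8 N or contact force between the fingers and beaker above 8 N or contact force between the fingers and stepblock above 8 N).
It also fails if it takes over 64 s, if anything falls off the work surface, if the arm or the gripper's body presses on something with over 40 N, if the wrist force passes 120 N, or if a joint passes its speed limit or range.

## Working session

There is one attempt and no reset: what is moved stays moved. The work goes in short steps, Python scripts to look and compute and a tool call to move; the robot and the scene stay as the last step left them, time stands still between calls to the robot, and variables do not carry over. Pictures are saved under pics/ and viewed, and the job is handed in when it is done.

Besides the shell and the picture viewer there is one more tool, called after "Emit:" by a JSON object that holds its "method" and its "body". apply_moves: Moves the arm, as the interface text tells. Its arguments: {"type":"object","properties":{"steps":{"type":"array"},"jaw":{"type":"number"},"grip_force":{"type":"number"}},"required":["steps"]}

```bash
mkdir -p pics; cat > h.py <<'E'
import numpy as np, cv2
from bench import *
def save(d,n,s=1): cv2.imwrite(f'pics/{n}.png',cv2.resize(d['image'][:,:,::-1],None,fx=1.5,fy=1.5))
def cam(d):
    f=d['image'].shape[0]/2/np.tan(np.radians(d['vfov'])/2); R,_=cv2.Rodrigues(np.array(d['rvec'],float)); return f,R,np.array(d['tvec'],float).ravel()
def cloud(d):
    f,R,t=cam(d); z=d['z_map']; v,u=np.mgrid[:z.shape[0],:z.shape[1]]
    P=np.stack([(u-d['cx'])/f*z,(v-d['cy'])/f*z,z],-1); return (P-t)@R
def proj(d,p):
    f,R,t=cam(d); c=R@np.array(p)+t; return f*c[0]/c[2]+d['cx'],f*c[1]/c[2]+d['cy']
def ray(d,u,v,zw):
    f,R,t=cam(d); r=R.T@np.array([(u-d['cx'])/f,(v-d['cy'])/f,1]); o=-R.T@t; return o+r*(zw-o[2])/r[2]
E
python3 - <<'E'
from h import *
for n in ['scene','top']:
    d=get_image(n); save(d,n+'0'); C=cloud(d); print(n,d['vfov'],-cam(d)[1].T@cam(d)[2])
    for t in ['unit','mark_off','mark_4','selector_tip','selector_axis','start_top','rotor','beaker','stepblock']:
        for b in boxes_of(d,t)[:2]:
            r,c=[int(round(x)) for x in b['location']]; print(t,round(b['p'],2),r,c,C[r,c].round(3))
print(read_state())
E
```

```text
scene 52.26804319762934 [ 1.01269152 -0.61788984  0.86785545]
unit 0.97 188 215 [0.531 0.046 0.076]
mark_off 0.77 188 214 [0.527 0.046 0.074]
mark_4 0.79 188 218 [0.537 0.053 0.074]
selector_tip 0.73 157 222 [0.49  0.15  0.101]
selector_axis 0.56 162 226 [0.506 0.147 0.09 ]
start_top 0.68 188 213 [0.526 0.043 0.076]
rotor 0.59 161 225 [0.507 0.14  0.1  ]
rotor 0.58 149 264 [0.543 0.329 0.031]
beaker 0.68 233 158 [ 0.497 -0.171  0.079]
stepblock 0.61 209 273 [0.699 0.091 0.036]
top 57.68957435848698 [0.44787478 0.04542634 0.84545651]
unit 0.64 245 231 [0.493 0.094 0.075]
mark_off 0.88 244 232 [0.495 0.091 0.076]
mark_4 0.64 244 233 [0.495 0.089 0.074]
selector_tip 0.56 248 204 [0.492 0.149 0.101]
selector_tip 0.42 244 231 [0.448 0.045 0.845]
selector_axis 0.6 248 202 [0.492 0.153 0.103]
start_top 0.65 254 276 [ 0.462 -0.     0.097]
rotor 0.85 249 131 [0.513 0.326 0.032]
beaker 0.87 245 345 [ 0.466 -0.172  0.006]
beaker 0.37 246 204 [0.496 0.149 0.101]
stepblock 0.92 171 216 [0.678 0.115 0.022]
stepblock 0.24 248 205 [0.491 0.147 0.104]
{'time': 1.0, 'q': array([-1.54812924e+00,  1.58425222e-01,  1.59696699e+00,  2.92687841e-05,
        1.38621167e+00, -2.10110672e-01]), 'dq': array([-7.36948418e-04,  5.17796408e-05, -1.05822903e-03,  1.72561800e-03,
        1.22955158e-03,  4.85576740e-04]), 'effort': array([ 9.45790161e-04, -3.96023583e+01, -3.31702030e+01, -1.07178710e-04,
        6.77767457e-04, -1.48051231e-05]), 'ee_pos': array([ 0.1326238 , -0.55949078,  0.23130152]), 'tcp_rot': array([-4.24515584e-06,  9.93234769e-01,  1.16123617e-01,  1.48482216e-05]), 'ft_force': array([-0.84769943,  0.46225532,  0.06933696]), 'wrist_torque': array([-0.04384447,  0.0050059 ,  0.00892669]), 'width': 0.08565455218354051}
```

View pics/scene0.png

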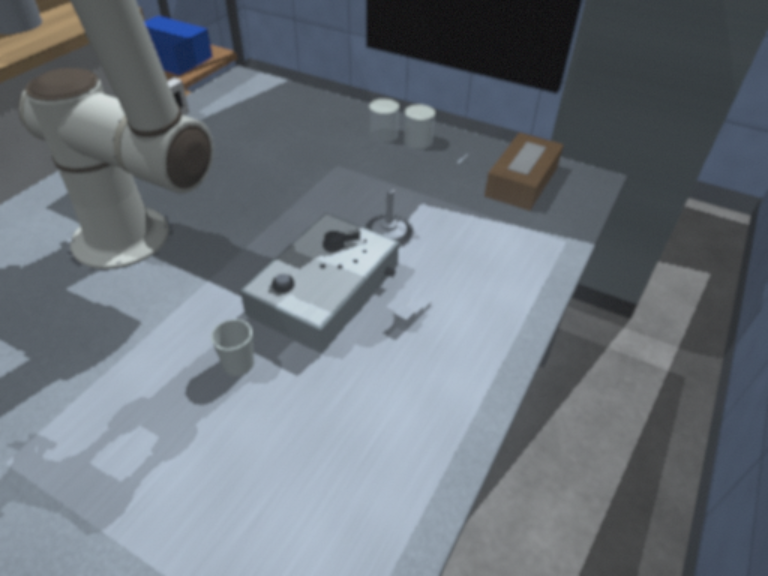

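View pics/top0.png

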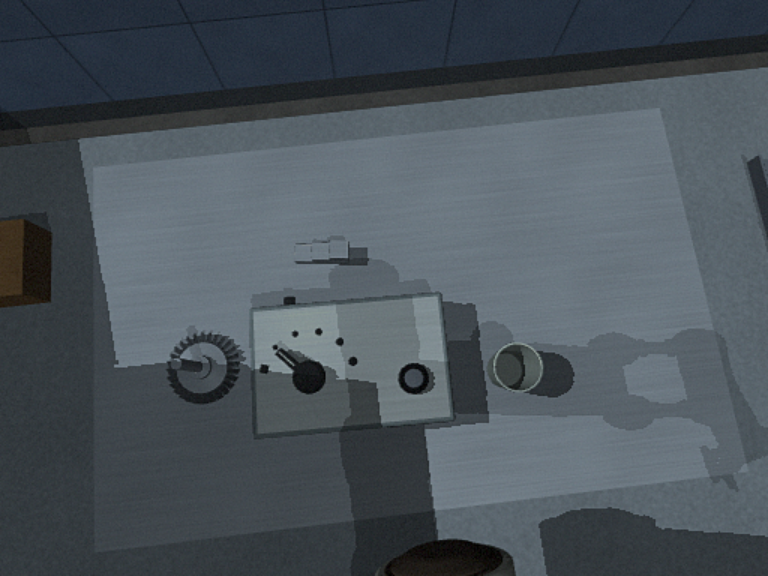

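The top view shows the lever pointing at the first round mark at (276,347), which is step 1. The square off mark is at (264,369), step 4 at (340,341), step 5 at (353,361) and the start button at (414,378). The rotor is close on the left of the unit, the beaker on its right and the step block ahead. Next I'll fit the unit's pose.

```bash
python3 - <<'E'
from h import *
d=get_image('top'); C=cloud(d)
im=d['image'].astype(float).mean(2)
m=(abs(C[...,2]-0.075)<0.006)&(C[...,0]>.35)&(C[...,0]<.65)&(C[...,1]>-.12)&(C[...,1]<.27)
mm=cv2.morphologyEx(m.astype(np.uint8),cv2.MORPH_CLOSE,np.ones((5,5)))
n,l,s,_=cv2.connectedComponentsWithStats(mm); k=1+np.argmax(s[1:,4]); 
cs,_=cv2.findContours((l==k).astype(np.uint8),0,2); c=max(cs,key=cv2.contourArea)[:,0]
zt=np.median(C[m][:,2]);print('ztop',zt)
P=np.array([ray(d,u,v,zt)[:2] for u,v in c],np.float32)
r=cv2.minAreaRect(P); print('rect',r)
# dark blobs: marks
for (u,v) in [(264,369),(276,347),(295,334),(318,331),(340,341),(353,361)]:
    u/=1.5;v/=1.5; u0,v0=int(u),int(v)
    w=im[v0-5:v0+6,u0-5:u0+6]; th=w.min()+0.45*(np.median(w)-w.min())
    V,U=np.nonzero(w<th); wt=th-w[V,U]
    print((U*wt).sum()/wt.sum()+u0-5,(V*wt).sum()/wt.sum()+v0-5,ray(d,(U*wt).sum()/wt.sum()+u0-5,(V*wt).sum()/wt.sum()+v0-5,.075)[:2].round(4))
# button, lever by height
def rep(m,nm):
    p=C[m]; print(nm,len(p),np.median(p,0).round(4),p.min(0).round(3),p.max(0).round(3))
B=(C[...,2]>.09)&(C[...,2]<.102)&(abs(C[...,0]-.46)<.03)&(abs(C[...,1])<.03);rep(B,'btn')
L=(C[...,2]>.095)&(C[...,2]<.112)&(abs(C[...,0]-.5)<.08)&(C[...,1]>.07)&(C[...,1]<.26);rep(L,'lev')
p=C[L][:,:2]; print(np.round(p,3).tolist()[::12])
for nm,cn,R,z0,z1 in [('rotor',(.51,.33),.09,.01,.13),('beaker',(.49,-.17),.06,.06,.1),('step',(.68,.1),.09,.01,.05)]:
    q=(np.hypot(C[...,0]-cn[0],C[...,1]-cn[1])<R)&(C[...,2]>z0)&(C[...,2]<z1); rep(q,nm)
i=d['image'][170:300,100:360,::-1]; i=cv2.resize(i,None,fx=3,fy=3,interpolation=2); cv2.imwrite('pics/z.png',cv2.convertScaleAbs(i,alpha=1.8))
E
```

```text
ztop 0.07539403146602075
rect ((0.4995701313018799, 0.08894243091344833), (0.28815072774887085, 0.18888258934020996), 88.38475799560547)
175.8665348492338 245.87685368264954 [0.505  0.2135]
185.5205055207171 233.23342823067748 [0.53   0.1905]
196.25597530208472 222.17487717434602 [0.5517 0.1651]
212.0450097847358 220.64774951076322 [0.551 0.13 ]
226.2695615358154 227.41298192691383 [0.5325 0.1002]
235.07393535338403 240.41331135997603 [0.5019 0.0838]
btn 136 [4.672e-01 4.000e-04 9.640e-02] [ 0.449 -0.012  0.09 ] [0.48  0.014 0.099]
lev 361 [0.4922 0.1549 0.1015] [0.468 0.131 0.095] [0.53  0.189 0.106]
[[0.53, 0.184], [0.524, 0.189], [0.52, 0.178], [0.517, 0.17], [0.514, 0.179], [0.511, 0.171], [0.508, 0.162], [0.504, 0.148], [0.503, 0.157], [0.502, 0.167], [0.5, 0.143], [0.499, 0.153], [0.498, 0.164], [0.495, 0.138], [0.494, 0.149], [0.493, 0.158], [0.49, 0.132], [0.489, 0.145], [0.489, 0.158], [0.486, 0.133], [0.485, 0.143], [0.484, 0.156], [0.481, 0.131], [0.481, 0.144], [0.48, 0.155], [0.479, 0.163], [0.476, 0.138], [0.475, 0.147], [0.473, 0.151], [0.471, 0.151], [0.468, 0.145]]
rotor 1324 [0.5192 0.3179 0.0179] [0.468 0.268 0.01 ] [0.579 0.379 0.122]
beaker 274 [ 0.4729 -0.1721  0.0787] [ 0.432 -0.187  0.06 ] [ 0.501 -0.116  0.087]
step 478 [0.686  0.1153 0.0237] [0.668 0.074 0.01 ] [0.707 0.166 0.04 ]
```

View pics/z.png

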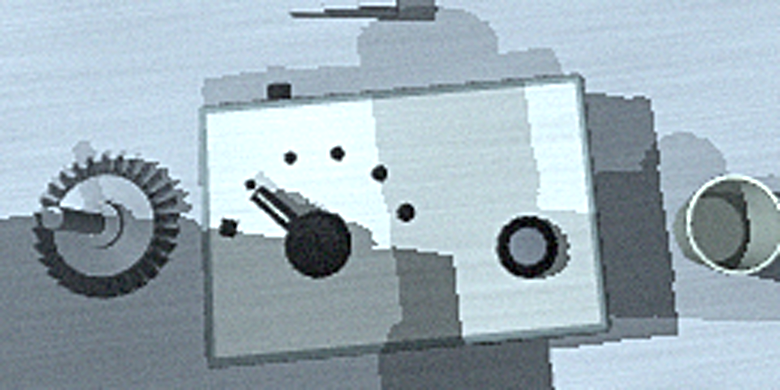

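```bash
python3 - <<'E'
from h import *
W=np.array([[.505,.2135],[.530,.1905],[.5517,.1651],[.551,.13],[.5325,.1002],[.5019,.0838]])
a=np.radians([75,45,15,-15,-45,-75]); U=np.array([-.015,.06])+.067*np.c_[np.cos(a),np.sin(a)]
wc,uc=W.mean(0),U.mean(0); A=(W-wc);B=U-uc
th=np.arctan2((B[:,0]*A[:,1]-B[:,1]*A[:,0]).sum(),(B*A).sum()); R=np.array([[np.cos(th),-np.sin(th)],[np.sin(th),np.cos(th)]])
o=wc-R@uc; print('yaw',np.degrees(th),'origin',o); print('resid mm',((U@R.T+o-W)*1e3).round(1).tolist())
for n,p in [('axis',(-.015,.06)),('start',(-.03,-.09))]: print(n,R@p+o)
s=read_state(); from scipy.spatial.transform import Rotation as Q
q=s['tcp_rot']; print(Q.from_quat([q[1],q[2],q[3],q[0]]).as_matrix().round(4))
E
```

```text
yaw -0.6239822397091495 origin [0.4998869 0.0874934]
resid mm [[-1.4, -1.3], [3.4, 4.0], [-1.3, -0.8], [-0.9, -0.4], [-0.1, -0.4], [0.3, -1.0]]
axis [0.4855412  0.14765319]
start [ 0.46890855 -0.00217456]
[[ 0.973   0.2307 -0.    ]
 [ 0.2307 -0.973   0.    ]
 [ 0.     -0.     -1.    ]]
```

```bash
cat >> h.py <<'E'
from scipy.spatial.transform import Rotation as Q
AX=np.array([.4863,.1493]); YAW=np.radians(-1.6)
def rel(target,psi=None):
    s=read_state(); q=s['tcp_rot']; M=Q.from_quat([q[1],q[2],q[3],q[0]]).as_matrix()
    d=M.T@(np.array(target)-s['ee_pos'])*1e3; p0=np.arctan2(M[1,0],M[0,0])
    return d.round(1), None if psi is None else round(-((psi-p0+np.pi)%(2*np.pi)-np.pi),3)
E
python3 - <<'E'
from h import *
print(rel([.4995,.2,.2],np.radians(43.4)))
E
```

```text
(array([ 532.2, -654.3,   31.3]), np.float64(-0.525))
```

Emit:
{"method": "apply_moves", "body": {"steps": [532,-654,31,-0.525,532,-654,31,-0.525,532,-654,31,-0.525,532,-654,31,-0.525,532,-654,31,-0.525,532,-654,31,-0.525,532,-654,31,-0.525,532,-654,31,-0.525,532,-654,31,-0.525,532,-654,31,-0.525,532,-654,31,-0.525,532,-654,31,-0.525,532,-654,31,-0.525,532,-654,31,-0.525,532,-654,31,-0.525,532,-654,31,-0.525,532,-654,31,-0.525,532,-654,31,-0.525,532,-654,31,-0.525,532,-654,31,-0.525], "jaw": 1, "grip_force": 20}}

```text
time: 3.05
ee_pos: [0.4991, 0.1988, 0.2004]
tcp_rot: [0.0, 0.929, 0.37, -0.0]
ft_force: [-1.1, -0.1, -0.0]
width: 0.0
```

```bash
python3 - <<'E'
from h import *
s=read_state(); print({k:np.round(v,3) for k,v in s.items()})
d=get_image('wrist'); save(d,'w1'); 
d=get_image('top'); save(d,'t1')
C=cloud(get_image('wrist'))
E
```

```text
{'time': np.float64(3.05), 'q': array([ 0.154,  0.087,  1.738, -0.   ,  1.317,  0.968]), 'dq': array([-0.013, -0.016,  0.009,  0.002,  0.   ,  0.001]), 'effort': array([ 6.6600e-01, -3.5395e+01, -3.2565e+01,  3.6000e-02, -1.2000e-02,
       -1.0000e-03]), 'ee_pos': array([0.499, 0.199, 0.2  ]), 'tcp_rot': array([ 0.   ,  0.929,  0.37 , -0.   ]), 'ft_force': array([-1.125, -0.137, -0.045]), 'wrist_torque': array([ 0.014, -0.014, -0.071]), 'width': np.float64(0.0)}
```

View pics/w1.png

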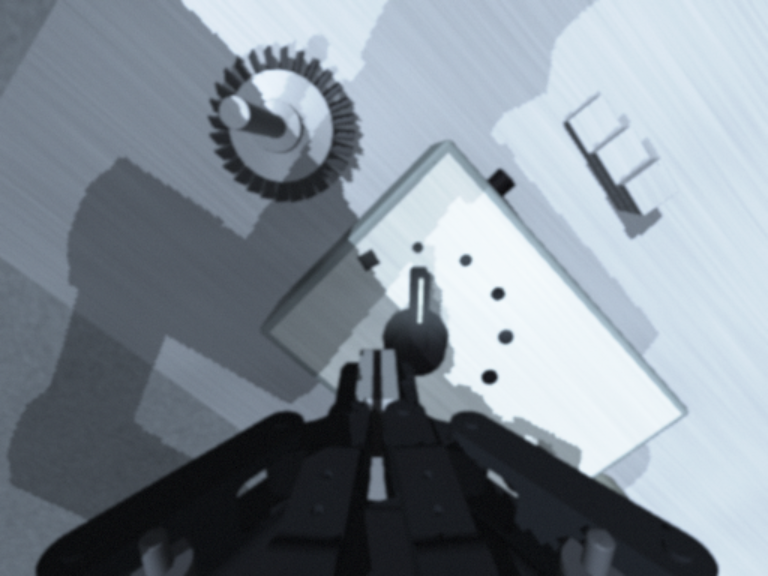

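The wrist view shows the lever at (420,295) pointing at mark 1 (418,247), with off at (368,261), step 4 at (506,337) and step 5 at (489,377). The closed fingertips are at (378,370), on the counter-clockwise side. I'll refine the axis fit from this view.

```bash
python3 - <<'E'
from h import *
d=get_image('wrist'); im=d['image'].astype(float).mean(2)
px=np.array([(368,261),(418,247),(465,260),(498,294),(506,337),(489,377)])/1.5
W=[]
for u,v in px:
    u0,v0=int(u),int(v); w=im[v0-6:v0+7,u0-6:u0+7]; th=(w.min()+np.median(w))/2
    b=(w<th).astype(np.uint8); n,l,s,c=cv2.connectedComponentsWithStats(b); k=1+np.argmin(np.hypot(*(c[1:]-6).T)+100*(s[1:,4]<4))
    V,Uu=np.nonzero(l==k); W.append(ray(d,Uu.mean()+u0-6,V.mean()+v0-6,.075)[:2])
W=np.array(W);print(W.round(4).tolist())
a=np.radians([75,45,15,-15,-45,-75]); U=np.array([-.015,.06])+.067*np.c_[np.cos(a),np.sin(a)]
wc,uc=W.mean(0),U.mean(0); A=(W-wc);B=U-uc
th=np.arctan2((B[:,0]*A[:,1]-B[:,1]*A[:,0]).sum(),(B*A).sum()); R=np.array([[np.cos(th),-np.sin(th)],[np.sin(th),np.cos(th)]])
o=wc-R@uc; print('yaw',np.degrees(th),'origin',o); print('resid mm',((U@R.T+o-W)*1e3).round(1).tolist())
for n,p in [('axis',(-.015,.06)),('start',(-.03,-.09))]: print(n,R@p+o)
C=cloud(d); L=(C[...,2]>.096)&(C[...,2]<.108)&(np.hypot(C[...,0]-.486,C[...,1]-.149)<.062);rad=np.hypot(C[...,0]-.486,C[...,1]-.149)
p=C[L&(rad>.028)][:,:2]-[.486,.149]; print(len(p),np.degrees(np.arctan2(np.median(p[:,1]),np.median(p[:,0]))),np.hypot(*p.T).max()); p=C[L&(rad<.025)]; print(p[:,:2].min(0),p[:,:2].max(0))
# finger tip extents in camera depth
f,Rc,t=cam(d); z=d['z_map']; F=(C[...,2]>.15)&(C[...,2]<.23)&(z>0); q=C[F]
s=read_state();tx=np.array([np.cos(.757),np.sin(.757)]);ty=np.array([np.sin(.757),-np.cos(.757)])
r=q[:,:2]-s['ee_pos'][:2]
for lo in np.arange(.19,.24,.005):
    k=(q[:,2]>lo)&(q[:,2]<lo+.005)
    if k.sum()>5: print(lo.round(3),k.sum(),(r[k]@tx).min().round(4),(r[k]@tx).max().round(4),(r[k]@ty).min().round(4),(r[k]@ty).max().round(4))
E
```

```text
[[0.5045, 0.212], [0.5358, 0.1943], [0.5526, 0.1636], [0.5515, 0.1288], [0.5332, 0.099], [0.5028, 0.0825]]
yaw -1.1155437608763878 origin [0.50077263 0.08728145]
resid mm [[1.0, -0.1], [-0.6, -0.3], [-0.6, 0.0], [-0.2, 0.2], [0.2, 0.2], [0.3, 0.0]]
axis [0.48694359 0.14756211]
start [ 0.46902613 -0.00211743]
386 42.504096847657706 0.05721064456453942
[0.4725134  0.13024907] [0.50747306 0.16907047]
0.2 7 0.0104 0.0108 -0.0044 0.0043
0.205 143 0.0061 0.0118 -0.0112 0.0127
0.21 204 0.0062 0.0116 -0.0131 0.014
0.215 216 0.0064 0.0118 -0.013 0.0139
0.22 266 0.0059 0.0121 -0.0129 0.014
0.225 274 0.0062 0.0119 -0.013 0.014
```

Emit:
{"method": "apply_moves", "body": {"steps": [0,0,25,0,0,0,50,0,0,0,75,0,0,0,95,0,0,0,107,0,0,0,115,0,0,0,115,0,0,0,115,0]}}

```text
time: 4.05
ee_pos: [0.5001, 0.1996, 0.0862]
tcp_rot: [0.0, 0.929, 0.37, 0.001]
ft_force: [0.9, 0.1, -0.1]
width: 0.0001
```

```bash
cat >> h.py <<'E'
AX=np.array([.4868,.1482]); YAW=np.radians(-1.3)
H=19.5 # finger half+lever half
def arcpos(step_angle_deg, psi_off=0, rad=43, h=H):
    a=np.radians(75-step_angle_deg)+YAW; er=np.array([np.cos(a),np.sin(a)]); et=np.array([-er[1],er[0]])
    p=AX+(rad*er+h*et)/1e3; return p,a
def lever(d):
    C=cloud(d); rad=np.hypot(C[...,0]-AX[0],C[...,1]-AX[1])
    L=(C[...,2]>.096)&(C[...,2]<.108)&(rad<.060)&(rad>.03); return C[L]
E
python3 - <<'E'
from h import *
s=read_state();print(s['ee_pos'],s['ft_force'])
for ang in [22,30,34,38,42,46,50]:
    p,a=arcpos(ang); print(ang,rel([*p,.0855],a))
E
```

```text
[0.50011213 0.19963982 0.08623459] [ 0.86324245  0.08579377 -0.12322237]
22 (array([-5.3,  2.7,  0.7]), np.float64(-0.145))
30 (array([-2.1,  8.5,  0.7]), np.float64(-0.005))
34 (array([-0.9, 11.5,  0.7]), np.float64(0.065))
38 (array([ 0.2, 14.7,  0.7]), np.float64(0.135))
42 (array([ 1. , 17.9,  0.8]), np.float64(0.204))
46 (array([ 1.7, 21.1,  0.8]), np.float64(0.274))
50 (array([ 2. , 24.4,  0.8]), np.float64(0.344))
```

Emit:
{"method": "apply_moves", "body": {"steps": [-1,3,0,-0.005,-2,6,0,-0.005,-2,8.5,0,-0.005,-1.5,10,0,0.03,-0.9,11.5,0,0.065,-0.4,13,0,0.1,0.2,14.7,0,0.135,0.6,16.3,0,0.17,1,18,0,0.204]}}

```text
time: 4.95
ee_pos: [0.5127, 0.1877, 0.0858]
tcp_rot: [-0.0, 0.962, 0.273, 0.0]
ft_force: [-1.1, 1.2, 1.4]
width: 0.0001
```

Emit:
{"method": "apply_moves", "body": {"steps": [0.5,1.6,0,0.035,0.8,3.2,0,0.07,0.8,3.2,0,0.07]}}

```text
time: 5.25
ee_pos: [0.5153, 0.1847, 0.0856]
tcp_rot: [0.0, 0.971, 0.239, 0.0]
ft_force: [0.0, 0.4, 0.2]
width: 0.0002
```

```bash
python3 - <<'E'
from h import *
s=read_state();print(s['ee_pos'],s['ft_force'],s['time'])
d=get_image('wrist'); save(d,'w2'); p=lever(d)[:,:2]; print(len(p))
t=get_image('top'); save(t,'t2'); q=lever(t)[:,:2]; print(len(q))
for x in (p,q):
  if len(x): m=np.median(x,0)-AX; print('lever step angle',75-np.degrees(np.arctan2(m[1],m[0])-YAW))
E
```

```text
[0.51533246 0.1847199  0.08562551] [0.02864324 0.38417883 0.15674786] 5.25
1502
12
lever step angle 42.66617870739531
lever step angle 50.70706491465609
```

View pics/w2.png

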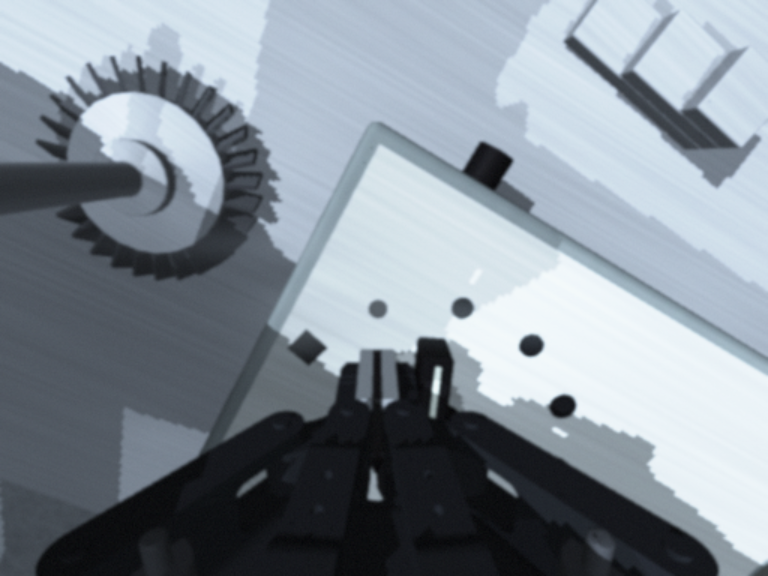

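```bash
cat >> h.py <<'E'
def tipproj(d,angs):
    for an in angs:
        a=np.radians(75-an)+YAW; er=np.array([np.cos(a),np.sin(a)]); et=np.array([-er[1],er[0]])
        o=[]
        for z in(.083,.103):
            for h in (6,-6): o.append([round(1.5*x) for x in proj(d,[*(AX+(56*er+h*et)/1e3),z])])
        print(an,o)
E
python3 - <<'E'
from h import *
d=get_image('wrist'); tipproj(d,[40,45,50,55,60])
E
```

```text
40 [[393, 337], [423, 335], [396, 362], [430, 358]]
45 [[406, 336], [436, 335], [409, 360], [444, 359]]
50 [[418, 335], [448, 337], [423, 359], [457, 361]]
55 [[430, 335], [459, 339], [437, 359], [471, 363]]
60 [[442, 336], [471, 342], [451, 360], [484, 367]]
```

The picture shows marks off (307,348), 1 (378,308), 2 (462,308) and 4 (562,405). The lever end at (435,350) is about 48° from off, right at the half-way point (45°) and not yet in step 2, so I'll push on a little.

```bash
python3 - <<'E'
from h import *
for ang in [46,50,54,58,62,66,70,74,78,80]:
    p,a=arcpos(ang); print(ang,rel([*p,.0855],a))
E
```

```text
46 (array([ 1.1, -0.1, -0.2]), np.float64(0.001))
50 (array([ 2.4,  2.9, -0.2]), np.float64(0.071))
54 (array([ 3.4,  6. , -0.2]), np.float64(0.141))
58 (array([ 4.2,  9.2, -0.2]), np.float64(0.21))
62 (array([ 4.8, 12.5, -0.2]), np.float64(0.28))
66 (array([ 5.2, 15.7, -0.2]), np.float64(0.35))
70 (array([ 5.3, 19. , -0.2]), np.float64(0.42))
74 (array([ 5.2, 22.3, -0.2]), np.float64(0.49))
78 (array([ 4.9, 25.6, -0.2]), np.float64(0.559))
80 (array([ 4.6, 27.2, -0.2]), np.float64(0.594))
```

Emit:
{"method": "apply_moves", "body": {"steps": [1,1.5,0,0.035,1.5,2.9,0,0.071,2,4.4,0,0.106,2,4.4,0,0.106,2,4.4,0,0.106]}}

```text
time: 5.9
ee_pos: [0.5186, 0.1819, 0.0853]
tcp_rot: [-0.0, 0.982, 0.188, -0.0]
ft_force: [-0.1, -0.3, -0.4]
width: 0.0002
```

```bash
python3 - <<'E'
from h import *
s=read_state();print(s['ee_pos'],s['ft_force'],s['time'])
d=get_image('wrist'); save(d,'w3'); tipproj(d,[45,50,55,60,65])
for ang in [52,58,62,66,70,74,78,80]:
    p,a=arcpos(ang); print(ang,rel([*p,.0855],a))
E
```

```text
[0.51860359 0.18194554 0.08526592] [-0.0616274  -0.32546198 -0.35205586] 5.9
45 [[392, 338], [422, 335], [394, 363], [428, 359]]
50 [[404, 336], [434, 335], [408, 360], [442, 359]]
55 [[416, 335], [446, 337], [422, 359], [456, 361]]
60 [[428, 335], [458, 339], [436, 359], [469, 363]]
65 [[441, 336], [469, 342], [449, 360], [482, 367]]
52 (array([ 1. ,  0.1, -0.2]), np.float64(0.0))
58 (array([ 2.8,  4.7, -0.2]), np.float64(0.105))
62 (array([ 3.7,  7.9, -0.2]), np.float64(0.175))
66 (array([ 4.4, 11.1, -0.2]), np.float64(0.244))
70 (array([ 4.9, 14.4, -0.2]), np.float64(0.314))
74 (array([ 5.2, 17.7, -0.2]), np.float64(0.384))
78 (array([ 5.2, 21. , -0.2]), np.float64(0.454))
80 (array([ 5.1, 22.6, -0.2]), np.float64(0.489))
```

View pics/w3.png

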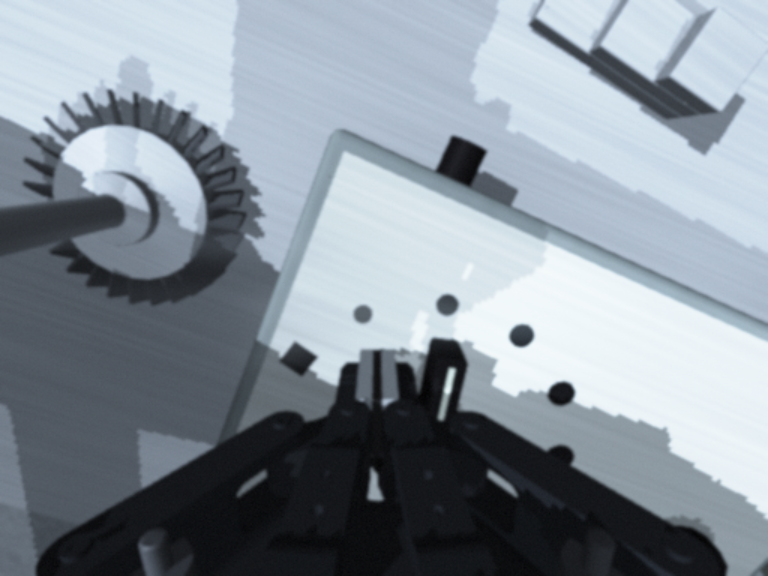

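The lever end at (446,350) now matches the 60° projection, so it has clicked into step 2 and stands clear of the finger. Next is step 3.

Emit:
{"method": "apply_moves", "body": {"steps": [1.5,2.5,0,0.05,2.5,4.7,0,0.105,3,6.3,0,0.14,3.5,7.9,0,0.175,4,9.5,0,0.21,4.2,11.1,0,0.244,4.5,12.7,0,0.279,4.8,14.4,0,0.314,5,16,0,0.349,5.1,17.7,0,0.384,5.1,19.4,0,0.419,5.1,21,0,0.454,5.1,21,0,0.454,5.1,21,0,0.454]}}

```text
time: 7.35
ee_pos: [0.5311, 0.1644, 0.0853]
tcp_rot: [-0.0, 0.999, -0.038, -0.0]
ft_force: [0.7, 0.4, -0.2]
width: 0.0
```

```bash
python3 - <<'E'
from h import *
s=read_state();print(s['ee_pos'],s['ft_force'],s['time'],s['q'])
d=get_image('wrist'); save(d,'w4'); tipproj(d,[75,80,85,90,95])
for ang in [78,82,86,90,94,98,102,106,108,110]:
    p,a=arcpos(ang); print(ang,rel([*p,.0855],a))
E
```

```text
[0.53110739 0.16439378 0.08529269] [ 0.74122551  0.4222225  -0.24445653] 7.35 [8.27825902e-02 2.69438457e-01 1.77471896e+00 5.35929285e-05
 1.09749020e+00 1.72859074e+00]
75 [[402, 339], [431, 338], [405, 364], [439, 362]]
80 [[414, 338], [444, 339], [419, 362], [453, 363]]
85 [[426, 338], [456, 341], [433, 362], [466, 366]]
90 [[438, 338], [467, 344], [447, 363], [479, 369]]
95 [[450, 340], [478, 348], [460, 365], [492, 373]]
78 (array([ 0. , -0. , -0.2]), np.float64(-0.0))
82 (array([ 1.3,  3. , -0.2]), np.float64(0.07))
86 (array([ 2.3,  6.1, -0.2]), np.float64(0.139))
90 (array([ 3.1,  9.3, -0.2]), np.float64(0.209))
94 (array([ 3.7, 12.6, -0.2]), np.float64(0.279))
98 (array([ 4.1, 15.8, -0.2]), np.float64(0.349))
102 (array([ 4.2, 19.1, -0.2]), np.float64(0.419))
106 (array([ 4.1, 22.4, -0.2]), np.float64(0.489))
108 (array([ 4. , 24.1, -0.2]), np.float64(0.523))
110 (array([ 3.8, 25.7, -0.2]), np.float64(0.558))
```

View pics/w4.png

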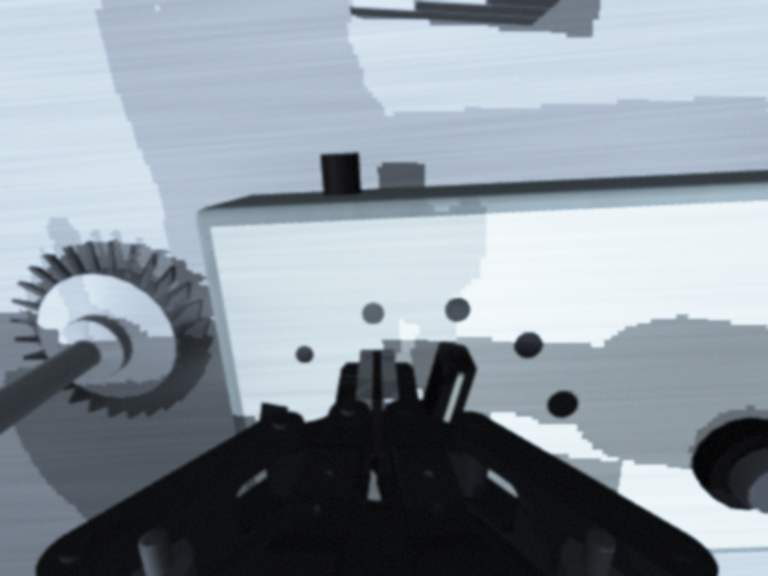

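The lever end at (455,355) matches 90°, so it is at step 3. Marks 3 (457,310), 4 (528,345) and 5 (562,404) are visible ahead. The final click goes the same way, with the push ending at 108°.

Emit:
{"method": "apply_moves", "body": {"steps": [1.2,3,0,0.07,2,6.1,0,0.139,2.6,7.7,0,0.174,3,9.3,0,0.209,3.4,11,0,0.244,3.7,12.6,0,0.279,3.9,14.2,0,0.314,4.1,15.8,0,0.349,4.1,17.5,0,0.384,4.1,19.1,0,0.419,4.1,20.8,0,0.454,4.1,22.4,0,0.489,4,24,0,0.523,4,24,0,0.523,4,24,0,0.523]}}

```text
time: 8.9
ee_pos: [0.5333, 0.1401, 0.0853]
tcp_rot: [-0.0, 0.956, -0.295, 0.0]
ft_force: [-0.2, 0.0, 0.5]
width: -0.0003
```

```bash
python3 - <<'E'
from h import *
s=read_state();print(s['ee_pos'],s['ft_force'],s['time'],s['q'])
d=get_image('wrist'); save(d,'w5'); tipproj(d,[105,110,115,120,125])
E
```

```text
[0.53331846 0.1401378  0.0853239 ] [-0.23001236  0.0280397   0.46108635] 8.9 [3.77651699e-02 2.58684160e-01 1.78786338e+00 6.63958572e-06
 1.09503477e+00 2.20653906e+00]
105 [[403, 340], [433, 338], [406, 364], [440, 363]]
110 [[415, 338], [445, 339], [420, 363], [454, 364]]
115 [[427, 338], [457, 341], [434, 362], [467, 366]]
120 [[439, 339], [468, 344], [448, 363], [480, 369]]
125 [[451, 340], [479, 348], [461, 365], [493, 374]]
```

View pics/w5.png

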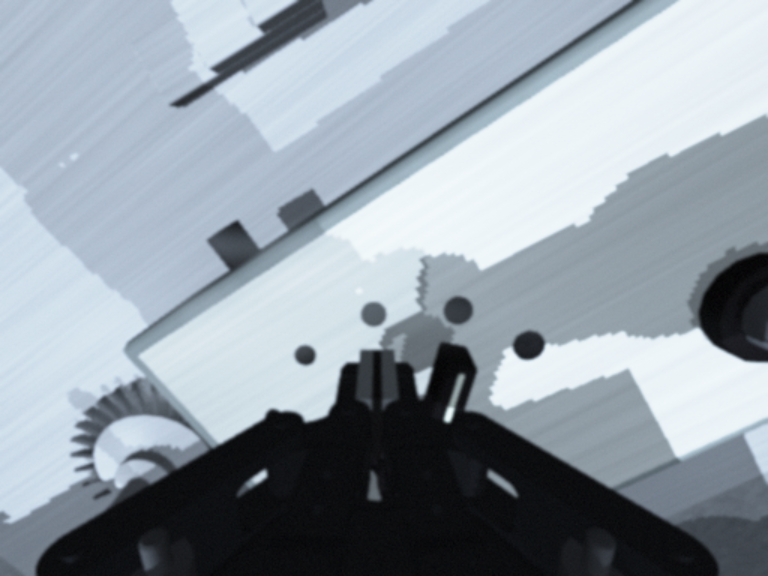

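The lever end at (455,355) matches 120° and points at mark 4 (458,310), with only mark 5 (529,345) beyond it. I'll back off and rise.

Emit:
{"method": "apply_moves", "body": {"steps": [0,-4,0,0,0,-5,-20,0,0,-5,-60,0,0,-5,-100,0,0,-5,-120,0,0,-5,-120,0,0,-5,-120,0]}}

```text
time: 9.65
ee_pos: [0.5361, 0.1444, 0.2049]
tcp_rot: [-0.0, 0.956, -0.295, -0.0]
ft_force: [-0.6, -0.2, 0.0]
width: 0.0003
```

```bash
python3 - <<'E'
from h import *
s=read_state();print(s['ee_pos'],s['ft_force'],s['time'])
d=get_image('wrist'); save(d,'w6')
for d in (d,get_image('top')):
    p=lever(d)[:,:2];
    if len(p): m=np.median(p,0)-AX; print(len(p),'lever',75-np.degrees(np.arctan2(m[1],m[0])-YAW))
    C=cloud(d); b=(C[...,2]>.093)&(C[...,2]<.102)&(np.hypot(C[...,0]-.468,C[...,1]+.001)<.02); p=C[b]
    if len(p): print('btn',len(p),(p.min(0)+p.max(0))/2,np.median(p,0))
print(rel([.468,-.001,.12],np.radians(-20)))
E
```

```text
[0.53606839 0.14438881 0.20491203] [-0.56027918 -0.18427989  0.02192014] 9.65
351 lever 117.83406705297102
btn 644 [ 4.69335832e-01 -1.88537135e-05  9.61798660e-02] [4.70127695e-01 8.86898094e-05 9.67818290e-02]
12 lever 125.95791707051453
btn 132 [0.46675282 0.00058002 0.09654606] [4.67290203e-01 4.13446109e-04 9.68325988e-02]
(array([ 26.7, 157.6,  83.5]), np.float64(-0.25))
```

View pics/w6.png

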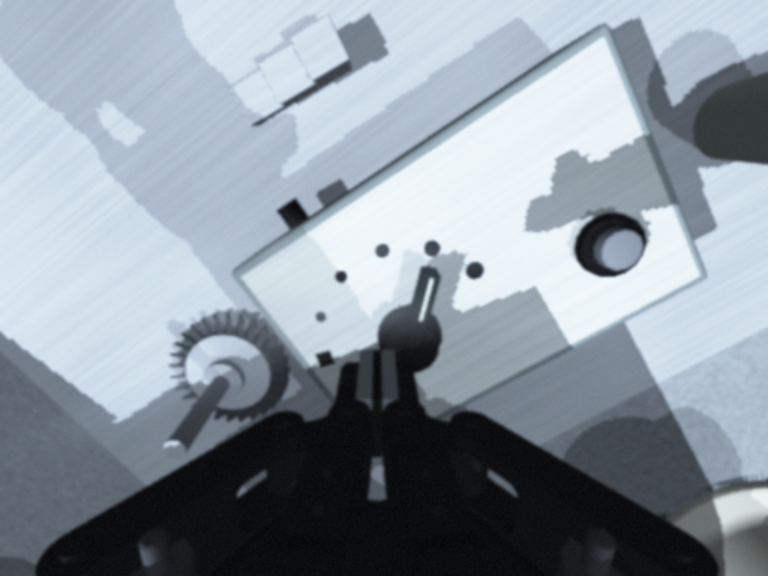

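The lever at (427,292) points at mark 4 (432,247), and the button is at (620,250). I'll move above the button.

Emit:
{"method": "apply_moves", "body": {"steps": [6,38,0,-0.06,13,77,0,-0.12,20,115,0,-0.18,27,157,0,-0.25,27,157,20,-0.25,27,157,45,-0.25,27,157,65,-0.25,27,157,80,-0.25,27,157,85,-0.25,27,157,85,-0.25]}}

```text
time: 10.75
ee_pos: [0.4686, -0.0003, 0.1187]
tcp_rot: [-0.0, 0.985, -0.174, -0.002]
ft_force: [-0.1, 0.2, 0.7]
width: -0.0001
```

```bash
python3 - <<'E'
from h import *
s=read_state();print(s['ee_pos'],s['ft_force'],s['time']); print(rel([.468,0,.097],np.radians(-20)),rel([.468,0,.0905]))
d=get_image('wrist'); save(d,'w7')
E
```

```text
[ 4.68600249e-01 -3.15251975e-04  1.18707719e-01] [-0.11274887  0.18312098  0.70333951] 10.75
(array([-0.6, -0.1, 21.7]), np.float64(-0.0)) (array([-0.6, -0.1, 28.2]), None)
```

View pics/w7.png

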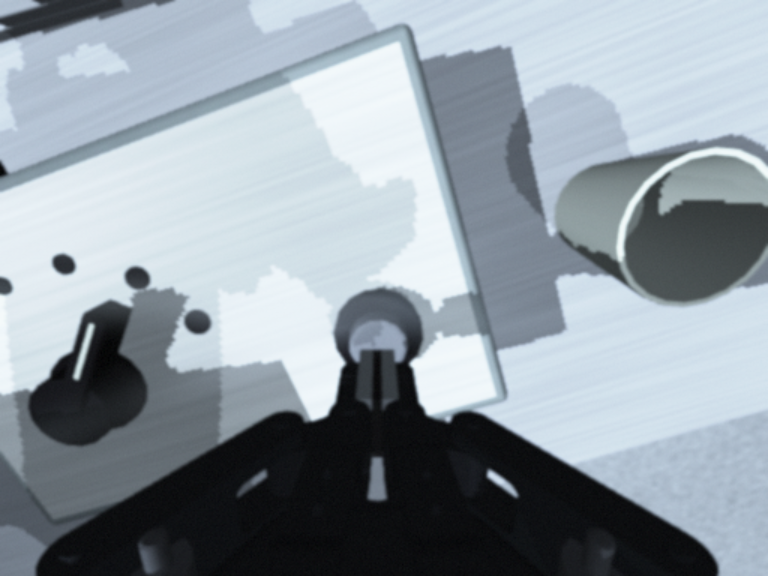

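The fingertips sit centred over the button at (378,345). I'll press slowly.

Emit:
{"method": "apply_moves", "body": {"steps": [0,0,8,0,0,0,15,0,0,0,19,0,0,0,21,0,0,0,22.5,0,0,0,24,0,0,0,25,0,0,0,26,0,0,0,27,0,0,0,27,0]}}

```text
time: 11.8
ee_pos: [0.47, -0.0007, 0.0935]
tcp_rot: [0.0, 0.985, -0.174, 0.0]
ft_force: [-1.5, -0.1, 3.1]
width: 0.0001
```

Emit:
{"method": "apply_moves", "body": {"steps": [0,0,1,0,0,0,2,0,0,0,3,0,0,0,3,0,0,0,3,0]}}

```text
time: 12.3
ee_pos: [0.4701, -0.0007, 0.0909]
tcp_rot: [0.0, 0.985, -0.174, 0.0]
ft_force: [-3.8, 1.1, 8.8]
width: 0.0001
```

Emit:
{"method": "apply_moves", "body": {"steps": [0,0,1,0,0,0,1,0]}}

```text
time: 12.5
ee_pos: [0.4702, -0.0007, 0.0908]
tcp_rot: [0.0, 0.985, -0.174, -0.0]
ft_force: [-7.0, 1.3, 15.4]
width: -0.0001
```

Emit:
{"method": "apply_moves", "body": {"steps": [0,0,-2,0,0,0,-5,0,0,0,-10,0,0,0,-20,0,0,0,-50,0,0,0,-90,0,0,0,-120,0,0,0,-120,0,0,0,-120,0,0,0,-120,0]}}

```text
time: 13.5
ee_pos: [0.469, -0.0004, 0.208]
tcp_rot: [-0.0, 0.985, -0.174, -0.001]
ft_force: [-0.8, -1.0, -0.7]
width: -0.0002
```

```bash
python3 - <<'E'
from h import *
s=read_state();print(s['ee_pos'],s['ft_force'],s['time'])
d=get_image('wrist'); save(d,'w8')
p=lever(d)[:,:2]; m=np.median(p,0)-AX; print(len(p),'lever',75-np.degrees(np.arctan2(m[1],m[0])-YAW))
C=cloud(d); b=(C[...,2]>.085)&(C[...,2]<.102)&(np.hypot(C[...,0]-.468,C[...,1])<.01); print('btn z',np.median(C[b],0),b.sum())
d=get_image('top'); save(d,'t8')
E
```

```text
[ 4.69009513e-01 -4.44715543e-04  2.07996021e-01] [-0.77037608 -1.02953093 -0.69254966] 13.5
383 lever 120.14800500638201
btn z [4.68079798e-01 1.25002202e-05 9.71512777e-02] 296
```

View pics/w8.png

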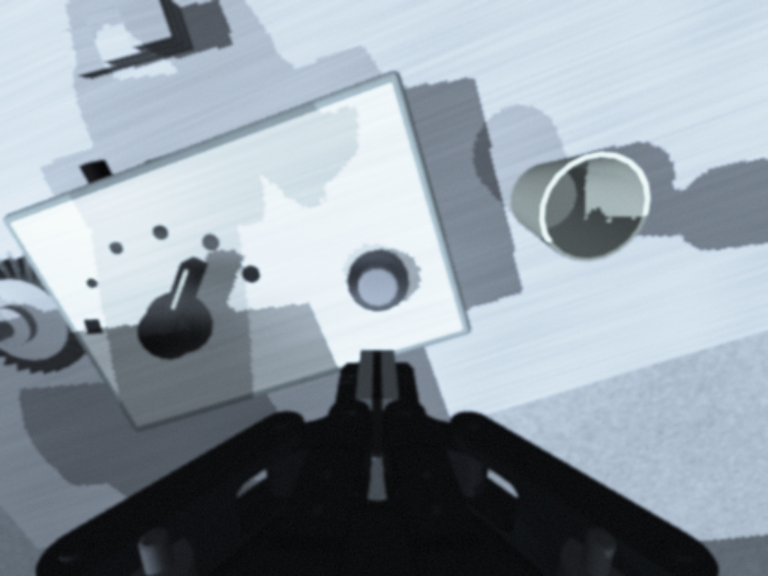

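View pics/t8.png

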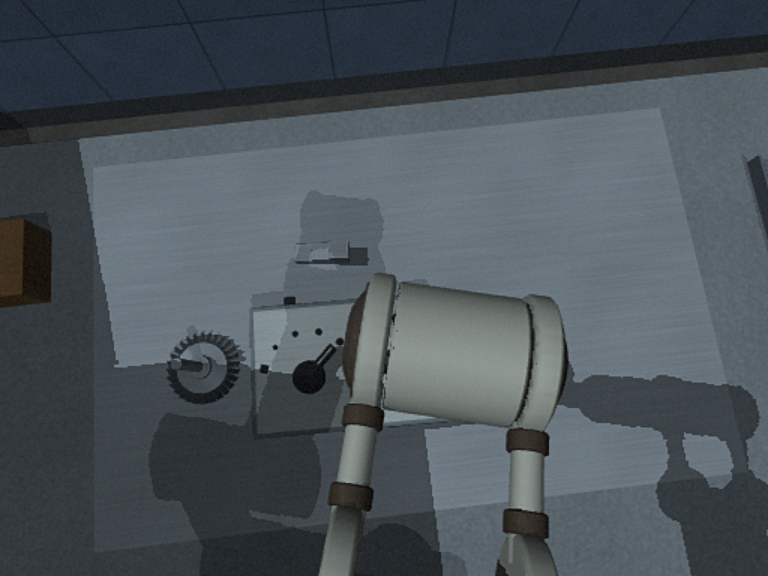

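The wrist view shows the lever at (185,285) pointing at mark 4 (210,241), 120° from off. The button (378,287) is up again at z = 0.097. In the top view the unit's left edge, the rotor and the step block are at the same pixels as at the start, and the gripper is clear of everything.

```bash
python3 -c "
from bench import *
print(sign_off())"
```

```text
the job is handed in; nothing more can be done
None
```

The selector is at step 4 and the start button has been pressed and released; the job is handed in, with no verdict reported.

- **Selector:** It started at step 1. I pushed the lever with the closed fingertips, one click at a time, through steps 2 and 3 to 4. The wrist camera confirmed each click. The last check put the lever at about 120° from off, on mark 4. The wrist force reading stayed under about 2 N at the end of each push; I did not read it in between.
- **Start button:** I pressed it to its stop, with the fingertip at z = 0.0908 m and about 15 N on the wrist, against 5 N needed. After I released it, its top measured z = 0.097 m, which is fully up.
- **Surroundings:** The rotor, the step block and the unit's left edge were at the same place in the top view as at the start. The arm hid the beaker there; the wrist view showed it upright beside the unit, but I did not measure its position again. At the end the gripper was about 11 cm above the button, touching nothing, at 13.5 s on the clock plus a few camera calls.
- **Readings that disagreed:** The top camera's lever readings during the turn were off by 6–8° because the arm covered most of the lever. I relied on the wrist camera instead.

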